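# Wedge a rocking power supply

### The arm

A 6-joint arm with a two-finger parallel gripper is mounted at the origin on a cart in front of the work surface, level with it; the furniture and walls round the work are solid. World frame = base frame: x ahead of the robot, y to its left, z up, the work surface at z = 0. Lengths are in mm, angles in rad, forces in N, time in s.
With the tool pointing down it reaches from about 250 to 775 mm from the base axis. Payload 4 kg.
Tool frame: the origin (TCP) lies at the very end of the fingers, on their centre line; the grasp point (between the pads) lies 19 mm behind it (robot.hold_point_z is the z of the grasp point in the tool frame, in mm); z points along the fingers, y is the line along which they close (so a half turn about z gives the same grasp; the last joint's range is limited). The gripper opens to 94 mm and grips with 3 to 60 N. Pads are 16 mm wide; open, the fingers measure 119 mm over their backs; the gripper's body (75 mm by 177 mm) begins 78 mm behind the grasp point.
Start: joints at [-1.272, 0.087, 1.371, -0, 1.684, -0.103], TCP at [215.091, -506.218, 205.506] pointing down, gripper open.
Joint ranges: [-3.1, 3.1], [-0.76, 2.03], [0.27, 2.55], [-1.08, 4.22], [0.17, 2.65], [-2.57, 2.57]. Speed limits (rad/s): [2.79, 2.79, 3.14, 3.14, 3.14, 3.14].

### API

Orientations are given as a rotation vector (axis times angle).
In Python, from cell import robot gives the robot as it stands.
- The arm moves only by the tool send_rows, never from a script. Its arguments are lists of equal length, an entry for each row: "xyz": the shift along the world's x, y, z in units of 0.025 m (1.0 is 0.025 m), a list of three; "turn": the turn, a rotation vector about the world's x, y, z in units of 0.12 rad (1.0 is 0.12 rad), a list of three; "fingers": the closure, from -1 (fully open) to 1 (shut). A call has 1 to 8 rows; each row shifts and turns the commanded pose from where the row before left it; what a row does not reach is not made up. A row lasts 1/12 s, in which the tool goes at most 41.7 mm and 7.16 degrees, less where a joint would pass 70% of its speed; a pose out of reach is approached as far as the arm can. A call with a number of a shift or a turn outside -1 to 1 is refused whole. A call with a gripper value outside its range is refused whole. The fingers move at their own pace and stop on an object; "force" is the grip in N (left out, the last holds). Time passes only in rows, so rows that do not move let the fingers close. It gives the time, the measured TCP pose, the force, the opening and the grip force at its end, in the units of the state.
- robot.get_state(): the state, without advancing time (a new reading comes with each control period).
- robot.camera(name): name is "scene" or "side" or "wrist"; returns a dict with "image" (480x640x3 uint8, blue, green, red), "range_z" (480x640 float32, mm along the optical axis (not along the pixel's ray), 0 where there is no reading), "fovy" (degrees; the focal length in pixels is half the picture's height over the tangent of half this angle, whatever the lens; pixels are square), "cx", "cy" (the principal point, pixels), "dist_coeffs" ([k1, k2, p1, p2, k3] as OpenCV has them; the pictures are not rectified), "pose" (4x4, takes a point from camera to world coordinates); the wrist camera has in their place "hand_eye" (4x4, takes a point from camera to tool coordinates, whose origin is the TCP and whose axes are the flange's). Camera axes: x right, y up, looking along -z (the intrinsics and any distortion apply to the point x, -y, -z); pixel columns grow to the right and rows downward; lengths in mm; the calibration is good to about 2 mm. A picture is of the moment at which its call begins: read the wrist's pose just before it.
- robot.finish_job(): hands the job in; it is judged then, once.
Trained networks look in a picture, given as the dict that the camera call returned (one of the last four; its "shot" number tells which), for a name from the list of things; names that differ only in an ending like _2 or _b are one class to them, and where a whole thing is asked for, a point or a joint stands for the part that bears it (a point fixed in the world has none). Each returns a list of dicts, best first, with "score" (0 to 1); they miss things now and then, are a little off and sometimes report something else, mostly with a low value. They report only what shows in the picture. A call takes as long as a camera call. They do not tell look-alikes from the thing itself.
- robot.search_frame(picture, query): "point" ([column, row] in pixels, amid what is visible of it).
- robot.spot_point(picture, query): "point" ([column, row] in pixels: a listed point, or the origin of a listed thing).
The state is a dict: "time_s": time; "q": joint angles; "qvel": joint speeds; "tau": joint torques, N m; "eef_pos": TCP position; "tool_rot": TCP orientation; "ft_force": force on the tool from outside, world axes, zero at the start; "wrist_torque": the same for the moment, N m; "gripper_width": finger opening in mm; "grasp_force": force on a finger pad.
Only numpy, scipy, OpenCV 4.12 (cv2) and the standard library are available. Lean on these libraries where they do the work, as an engineer would, in place of code of your own. Each camera call takes 0.05 s, during which the arm holds its last target. There are 200 camera calls.

### The job

The bench power supply rocks because the foot under its yellow dot is too short. With the fingertips, push the orange wedge along the bench, thin end first, under that foot until the supply stands firm and level, then press down with a fingertip on the corner with the yellow dot to check that it no longer rocks (if it does, push the wedge further and check again), and leave it standing so. Do not grasp or lift anything, do not shove the supply away, and leave the tape roll, the tin and the loupe alone.

Things in the scene. Friction and masses are not known exactly. Their poses are not given: they have to be found in the camera images.
- supply: grey bench power supply, black front panel, 150 (x) x 210 (y) x 80 mm high, 1.4 to 2.5 kg, loose. Origin: bench level, under the case's centre; x to its back, y to its left as the robot sees it; the front panel is its -x face (knobs stand out 10 mm). Underside at z = 22 mm. Four round rubber feet, 20 mm diameter, at x = +-61, y = +-88 mm; the one at (-61, +88) is short.
- dot (a point): yellow dot, 18 mm across, on the supply's top at the front left corner, 80 mm above the bench, straight above the short foot. That foot is 5 to 9 mm too short (differs each time, not told), so the supply stands level on the other three with it hanging clear; pressed on the dot with 3 to 5 N it tips until the foot or the wedge under it stops it. Axes as the supply's.
- wedge: orange levelling wedge, 100 (x) x 60 (y) mm, 0.15 kg, loose, flat on the bench. Origin: centre of its underside; +x is the thin end (3 mm), the top rises straight to 15 mm at the -x end. Starts with the thin end 12 to 50 mm before the short foot, pointing at it within about 12 mm and 0.15 rad of the supply's x.
- wedge_tip (a point): middle of the wedge's thin edge, at bench level
- tape_blue: roll of blue tape lying flat, 74 mm across, 18 mm high, right of the wedge's way; to be left alone. Origin: centre of its underside
- swabs: round white tin, 66 mm across, 40 mm high, left of the supply; to be left alone. Origin: centre of its underside
- loupe: black loupe, 39 mm across, 42 mm high, right of the supply; to be left alone. Origin: centre of its underside
- wedge_butt (a point): middle of the outer face (facing -x of the wedge) of its driving lip, 12 mm up: an upright block at the thick end, 12 (x) x 60 (y) x 24 mm high, to push on. Sliding alone the wedge resists with under 2 N; once it meets the foot this rises by about 2 N a mm, to 9 to 27 N, at which it no longer goes in and the whole supply slides away.
Not all that is in view belongs to the job. Of the things that look like the wedge, the middle-sized one is meant.

How it is judged:
By the outcome, as a careful person would: the job done as asked, in the order asked, and still so for the second after the job is handed in, with the robot touching nothing.
It also fails if it takes over 58 s, if anything falls off the work surface, if the arm or the gripper's body presses on something with over 40 N, if the wrist force passes 120 N, or if a joint passes its speed limit or range.

## Working session

There is one attempt and no reset: what is moved stays moved. The work goes in short steps, Python scripts to look and compute and a tool call to move; the robot and the scene stay as the last step left them, time stands still between calls to the robot, and variables do not carry over. Pictures are saved under pics/ and viewed, at most 10 in all, crops included, and the job is handed in when it is done.

Besides the shell and the picture viewer there is one more tool, called as name(argument=value, ...), one argument or row to a line, values as JSON. send_rows: Moves the arm, as the interface text tells. Shifts and turns lie within -1 to 1; 1 stands for 0.025 m of shift or 0.12 rad of turn. Its arguments: {"type":"object","properties":{"xyz":{"type":"array"},"turn":{"type":"array"},"fingers":{"type":"array"},"force":{"type":"number"}},"required":["xyz","turn","fingers"]}

```bash
mkdir -p pics; ls; cat > h.py <<'E'
import numpy as np, cv2
from cell import robot
from scipy.spatial.transform import Rotation as R
def cam(n):
    s=robot.get_state(); c=robot.camera(n)
    if n=="wrist":
        T=np.eye(4);T[:3,:3]=R.from_rotvec(s["tool_rot"]).as_matrix();T[:3,3]=s["eef_pos"]
        c["pose"]=T@np.array(c["hand_eye"])
    c["pose"]=np.array(c["pose"]); return c
def K(c):
    f=240/np.tan(np.radians(c["fovy"])/2); return np.array([[f,0,c["cx"]],[0,f,c["cy"]],[0,0,1.]])
def rays(c,p):
    u=cv2.undistortPoints(np.array(p,float).reshape(-1,1,2),K(c),np.array(c["dist_coeffs"],float)).reshape(-1,2)
    return np.c_[u[:,0],-u[:,1],-np.ones(len(u))]
def atz(c,p,z):
    d=rays(c,p)@c["pose"][:3,:3].T; o=c["pose"][:3,3]
    return o+d*((z-o[2])/d[:,2])[:,None]
def byrange(c,p):
    p=np.array(p,float).reshape(-1,2); r=np.array([c["range_z"][int(round(b)),int(round(a))] for a,b in p])
    return (rays(c,p)*r[:,None])@c["pose"][:3,:3].T+c["pose"][:3,3]
def cloud(c):
    v,u=np.mgrid[0:480,0:640]; p=np.c_[u.ravel(),v.ravel()].astype(float)
    r=c["range_z"].ravel(); w=(rays(c,p)*r[:,None])@c["pose"][:3,:3].T+c["pose"][:3,3]
    w[r==0]=np.nan; return w.reshape(480,640,3)
E
cat > a.py <<'E'
from h import *
for n in ("scene","side"):
    c=cam(n); cv2.imwrite(f"pics/{n}0.png",c["image"]); print(n,c["pose"][:3,3].round())
    for q in ("supply","dot","wedge","wedge_tip","wedge_butt","tape_blue","swabs","loupe"):
        for d in robot.spot_point(c,q)[:4]:
            print(q,round(d["score"],2),np.round(d["point"]),atz(c,d["point"],{"dot":80,"wedge_butt":12}.get(q,0)).round(0)[0])
E
python3 a.py
```

```text
pics
scene [ 40. 804. 533.]
supply 0.55 [293. 241.] [696. -81.   0.]
dot 0.84 [287. 226.] [659.  -9.  80.]
wedge 0.75 [388. 271.] [426. -76.   0.]
wedge 0.68 [322. 269.] [555.   0.   0.]
wedge 0.55 [353. 316.] [404. 124.   0.]
wedge_tip 0.63 [339. 298.] [460.  83.   0.]
wedge_tip 0.63 [400. 268.] [ 410. -105.    0.]
wedge_tip 0.57 [301. 263.] [611.   3.   0.]
wedge_butt 0.83 [340. 272.] [504.   5.  12.]
wedge_butt 0.79 [376. 271.] [438. -41.  12.]
wedge_butt 0.62 [370. 324.] [356. 144.  12.]
wedge_butt 0.52 [291. 238.] [697. -72.  12.]
tape_blue 0.85 [351. 245.] [ 561. -144.    0.]
swabs 0.95 [234. 271.] [717. 120.   0.]
side [ 355. -873.  420.]
supply 0.58 [425. 293.] [709. -85.   0.]
supply 0.24 [357. 279.] [613.  -4.   0.]
dot 0.68 [376. 236.] [648.  -7.  80.]
wedge 0.87 [256. 308.] [427. -68.   0.]
wedge 0.81 [326. 284.] [557.  -9.   0.]
wedge 0.68 [236. 262.] [411. 129.   0.]
wedge_tip 0.67 [255. 324.] [ 418. -119.    0.]
wedge_tip 0.63 [264. 268.] [459.  90.  -0.]
wedge_butt 0.87 [305. 279.] [519.  -4.  12.]
wedge_butt 0.83 [206. 256.] [356. 147.  12.]
wedge_butt 0.66 [255. 296.] [428. -49.  12.]
wedge_butt 0.6 [425. 295.] [ 696. -115.   12.]
tape_blue 0.61 [345. 319.] [ 555. -140.    0.]
swabs 0.36 [302. 278.] [521.  26.   0.]
loupe 0.56 [435. 350.] [ 652. -254.    0.]
```

View pics/scene0.png

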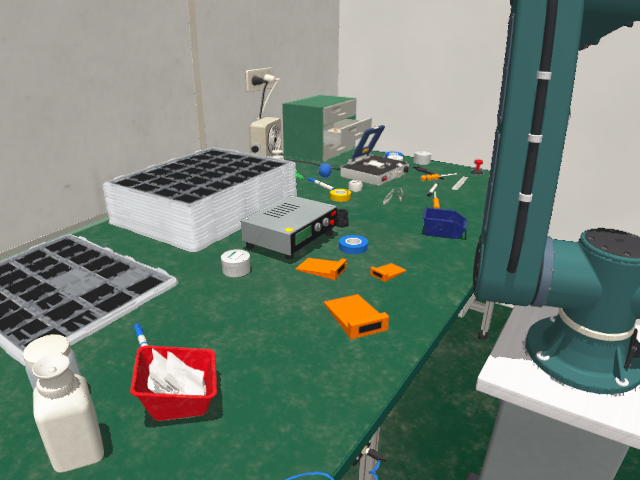

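View pics/side0.png

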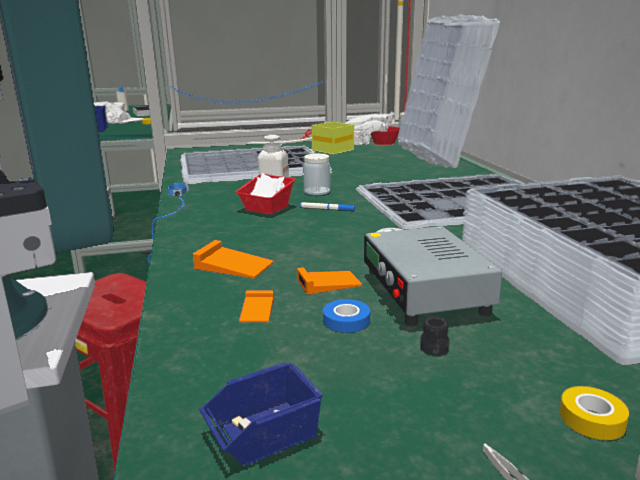

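The picture shows three orange look-alikes (scene image): large at (353,316), small at (388,271) and middle-sized at (322,269). The last lies right in front of the yellow dot (293,228) and points at it, so it fits the description. I'll get a wrist view from above to confirm that.

```bash
python3 - <<'E'
from h import *
s=robot.get_state();print(s["eef_pos"],s["tool_rot"],s["ft_force"],s["gripper_width"],s["time_s"]);M=R.from_rotvec(s["tool_rot"]).as_matrix();print(M.round(2))
c=cam("wrist");print(np.round(c["hand_eye"],2),c["fovy"])
for n in ("scene","side"):
    c=cam(n);w=cloud(c);hsv=cv2.cvtColor(c["image"],cv2.COLOR_BGR2HSV)
    m=cv2.inRange(hsv,(5,150,100),(20,255,255));k,l,st,ce=cv2.connectedComponentsWithStats(m)
    for i in range(1,k):
        if st[i,4]>100:
            p=w[l==i];p=p[np.isfinite(p[:,0])];p=p[(p[:,2]<60)]
            if len(p)>50: print(n,ce[i].round(),cv2.minAreaRect(p[:,:2].astype(np.float32)),np.percentile(p[:,2],[2,98]).round())
E
```

```text
[ 215.07991375 -506.23219042  205.53487584] [3.07827205e+00 6.26798416e-01 2.58395675e-05] [ 0.18091139 -0.29610488  0.56879637] 94.45002462532264 0.9
[[ 0.92  0.39  0.  ]
 [ 0.39 -0.92 -0.  ]
 [-0.    0.   -1.  ]]
[[ 0.0000e+00  9.6000e-01  2.8000e-01  8.2430e+01]
 [ 1.0000e+00 -0.0000e+00  0.0000e+00 -1.1000e-01]
 [ 0.0000e+00  2.8000e-01 -9.6000e-01 -1.7948e+02]
 [ 0.0000e+00  0.0000e+00  0.0000e+00  1.0000e+00]] 58.90363926246766
scene [322. 267.] ((562.5657348632812, -19.714611053466797), (105.65776824951172, 103.62319946289062), 5.056520462036133) [-1. 24.]
scene [387. 271.] ((433.04180908203125, -75.83425903320312), (81.70307159423828, 66.57201385498047), 76.09515380859375) [-2. 17.]
scene [356. 315.] ((400.42047119140625, 107.91928100585938), (103.0894775390625, 142.28013610839844), 55.93049621582031) [-1. 31.]
side [229. 261.] ((386.8543395996094, 146.63229370117188), (121.4815902709961, 217.96902465820312), 34.444766998291016) [ 0. 31.]
side [327. 281.] ((560.1305541992188, 19.018260955810547), (101.00506591796875, 113.25762939453125), 5.249919414520264) [-0. 24.]
side [257. 306.] ((425.7713623046875, -72.21705627441406), (84.21127319335938, 48.37012481689453), 75.80255889892578) [ 0. 18.]
```

send_rows(
  xyz=[
    [0.3,0.9,0.2],
    [0.3,0.9,0.2],
    [0.3,0.9,0.2],
    [0.3,0.9,0.2],
    [0.3,0.9,0.2],
    [0.3,0.9,0.2],
    [0.3,0.9,0.2],
    [0.3,0.9,0.2],
  ],
  turn=[
    [0,0,0],
    [0,0,0],
    [0,0,0],
    [0,0,0],
    [0,0,0],
    [0,0,0],
    [0,0,0],
    [0,0,0],
  ],
  fingers=[-1,-1,-1,-1,-1,-1,-1,-1],
)

```text
time_s: 1.72
eef_pos: [275.3, -325.1, 245.8]
tool_rot: [3.078, 0.626, 0.0]
ft_force: [0.9, 0.1, 1.3]
gripper_width: 94.1
grasp_force: 0.0
```

send_rows(
  xyz=[
    [0.3,0.9,0.1],
    [0.3,0.9,0.1],
    [0.3,0.9,0.1],
    [0.3,0.9,0.1],
    [0.3,0.9,0.1],
    [0.3,0.9,0.1],
    [0.3,0.9,0.1],
    [0.3,0.9,0.1],
  ],
  turn=[
    [0,0,-0.4],
    [0,0,-0.4],
    [0,0,-0.4],
    [0,0,-0.4],
    [0,0,-0.4],
    [0,0,-0.4],
    [0,0,-0.4],
    [0,0,-0.4],
  ],
  fingers=[-1,-1,-1,-1,-1,-1,-1,-1],
)

```text
time_s: 2.38
eef_pos: [335.2, -145.1, 265.8]
tool_rot: [3.141, 0.024, 0.001]
ft_force: [0.3, -0.2, -0.3]
gripper_width: 93.8
grasp_force: 0.0
```

send_rows(
  xyz=[
    [0.5,0.8,0],
    [0.5,0.8,0],
    [0.5,0.8,0],
    [0.5,0.8,0],
    [0.5,0.8,0],
    [0.5,0.8,0],
    [0.5,0.4,0],
    [0,0,0],
  ],
  turn=[
    [0,0,0],
    [0,0,0],
    [0,0,0],
    [0,0,0],
    [0,0,0],
    [0,0,0],
    [0,0,0],
    [0,0,0],
  ],
  fingers=[-1,-1,-1,-1,-1,-1,-1,-1],
)

```text
time_s: 3.05
eef_pos: [423.7, -14.4, 265.1]
tool_rot: [-3.141, -0.034, 0.0]
ft_force: [0.2, -0.6, -0.1]
gripper_width: 93.8
grasp_force: 0.0
```

```bash
cat > b.py <<'E'
from h import *
import sys
s=robot.get_state();print(s["eef_pos"].round(1),s["tool_rot"],s["time_s"])
c=cam("wrist");cv2.imwrite(f"pics/{sys.argv[1]}.png",c["image"])
for q in ("supply","dot","wedge","wedge_tip","wedge_butt"):
    for d in robot.spot_point(c,q)[:3]:
        print(q,round(d["score"],2),np.round(d["point"]),atz(c,d["point"],{"dot":80,"wedge_butt":12}.get(q,0)).round(0)[0])
w=cloud(c)
np.savez("w.npz",w=w,im=c["image"])
hsv=cv2.cvtColor(c["image"],cv2.COLOR_BGR2HSV)
m=cv2.inRange(hsv,(5,150,80),(20,255,255));k,l,st,ce=cv2.connectedComponentsWithStats(m)
for i in range(1,k):
    if st[i,4]>300:
        p=w[l==i];p=p[np.isfinite(p[:,0])]
        if len(p)>50: print("orange",ce[i].round(),st[i,:4],cv2.minAreaRect(p[:,:2].astype(np.float32)),np.percentile(p[:,2],[2,98]).round())
        # fit lip yaw: high points
        h=p[p[:,2]>20]
        if len(h)>50: print("  lip",cv2.minAreaRect(h[:,:2].astype(np.float32)))
top=w[(np.abs(w[...,2]-80)<4)&(w[...,0]>560)]
if len(top)>100: print("top",cv2.minAreaRect(top[:,:2].astype(np.float32)),np.median(top[:,2]))
E
python3 b.py w1
```

```text
[423.7 -14.4 265.1] [-3.14064600e+00 -3.37051718e-02  1.19843049e-04] 3.05
wedge 0.94 [377. 186.] [430. -72.   0.]
wedge 0.73 [313.  47.] [562.  -2.   0.]
wedge 0.66 [196. 207.] [403. 121.   0.]
wedge_tip 0.97 [413. 198.] [ 417. -110.    0.]
wedge_tip 0.57 [228. 160.] [454.  84.   0.]
wedge_butt 0.94 [319. 101.] [513.  -9.  12.]
wedge_butt 0.83 [160. 257.] [350. 159.  12.]
wedge_butt 0.76 [347. 181.] [437. -39.  12.]
orange [170. 245.] [124 134 137 147] ((400.88427734375, 125.91413879394531), (84.1438217163086, 144.5516357421875), 55.42671585083008) [ 3. 33.]
  lip ((358.9468688964844, 150.3157501220703), (76.54107666015625, 16.422391891479492), 55.66742706298828)
orange [379. 190.] [340 160  80  59] ((426.7339782714844, -73.71984100341797), (74.99016571044922, 45.20595932006836), 75.29129028320312) [ 2. 19.]
```

View pics/w1.png

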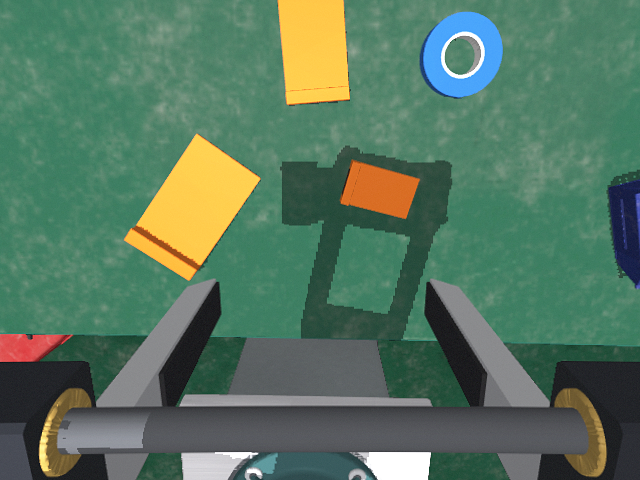

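The wrist view shows the large wedge at (190,207), the small one at (379,190) and the middle-sized one at (313,47). The middle one is about 100x60 mm and points up the picture at the supply. I'll move forward and up to see it together with the supply.

send_rows(
  xyz=[
    [0.5,0,0.5],
    [0.5,0,0.5],
    [0.5,0,0.5],
    [0.5,0,0.5],
    [0.5,0,0.5],
    [0.5,0,0.5],
    [0,0,0],
    [0,0,0],
  ],
  turn=[
    [0,0,0],
    [0,0,0],
    [0,0,0],
    [0,0,0],
    [0,0,0],
    [0,0,0],
    [0,0,0],
    [0,0,0],
  ],
  fingers=[0,0.2,0.3,0.35,0.35,0.35,0.35,0.35],
  force=20,
)

```text
time_s: 4.02
eef_pos: [497.6, -16.9, 340.8]
tool_rot: [3.141, 0.026, 0.001]
ft_force: [-0.0, -0.1, 0.1]
gripper_width: 44.1
grasp_force: 0.0
```

```bash
sed -i 's/(5,150,80),(20/(5,150,80),(24/' b.py; python3 b.py w2
```

```text
[497.6 -16.9 340.8] [3.14117642e+00 2.61724524e-02 6.75945714e-04] 4.0167
dot 0.8 [307.  29.] [651.   0.  80.]
wedge 0.96 [216. 249.] [405. 119.   0.]
wedge 0.95 [310. 127.] [560.  -2.   0.]
wedge 0.88 [364. 235.] [427. -71.   0.]
wedge_tip 0.84 [239. 213.] [454.  87.   0.]
wedge_tip 0.7 [310.  81.] [611.  -1.   0.]
wedge_butt 0.62 [342. 226.] [442. -41.  12.]
wedge_butt 0.61 [184. 294.] [347. 160.  12.]
wedge_butt 0.6 [318. 168.] [513. -11.  12.]
orange [311. 124.] [282  78  59  94] ((562.6080932617188, -2.5331573486328125), (100.6485366821289, 61.78350830078125), 5.8257598876953125) [ 3. 25.]
  lip ((518.4500732421875, -7.217464447021484), (11.773369789123535, 59.62245178222656), 5.575669765472412)
orange [212. 253.] [157 193 111 120] ((398.24688720703125, 123.6668472290039), (80.8132095336914, 146.49435424804688), 54.27070999145508) [ 3. 32.]
  lip ((361.85247802734375, 149.0125274658203), (76.69943237304688, 23.696773529052734), 56.380245208740234)
orange [366. 236.] [334 213  65  47] ((426.49835205078125, -73.37471008300781), (74.4757080078125, 45.33394241333008), 75.46768188476562) [ 2. 19.]
top ((654.6466064453125, -84.90635681152344), (45.990718841552734, 208.90223693847656), 0.6444606781005859) 80.05224267077023
```

View pics/w2.png

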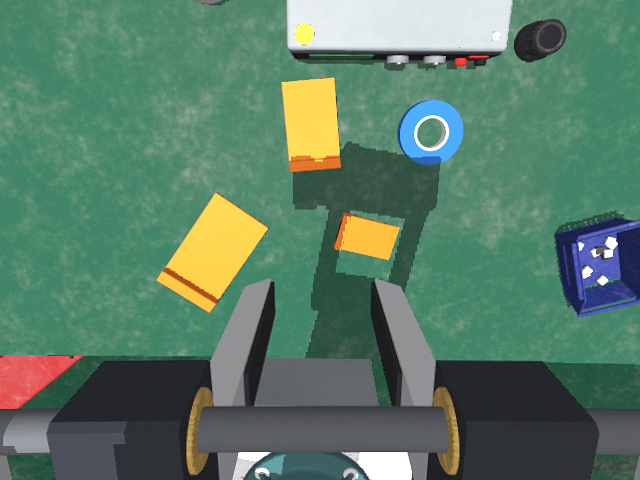

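The scene is unambiguous: the middle wedge at (311,124), about 100x60 mm with a 24 mm lip and yaw about 0.1, points at the foot under the dot at (304,34). I'll descend behind its lip with the fingers about 30 mm apart.

send_rows(
  xyz=[
    [-0.25,0.12,-1],
    [-0.25,0.12,-1],
    [0,0,-1],
    [0,0,-1],
    [0,0,-1],
    [0,0,-1],
    [0,0,-1],
    [0,0,-1],
  ],
  turn=[
    [0,0,0.35],
    [0,0,0.35],
    [0,0,0],
    [0,0,0],
    [0,0,0],
    [0,0,0],
    [0,0,0],
    [0,0,0],
  ],
  fingers=[0.35,0.35,0.35,0.35,0.35,0.35,0.35,0.35],
)

```text
time_s: 4.98
eef_pos: [484.4, -10.1, 139.2]
tool_rot: [3.137, 0.16, -0.0]
ft_force: [0.5, -0.3, -0.9]
gripper_width: 30.4
grasp_force: 0.0
```

send_rows(
  xyz=[
    [0,0,-1],
    [0,0,-1],
    [0,0,-0.8],
    [0,0,-0.4],
    [0,0,0],
    [0,0,0],
  ],
  turn=[
    [0,0,0],
    [0,0,0],
    [0,0,0],
    [0,0,0],
    [0,0,0],
    [0,0,0],
  ],
  fingers=[0.35,0.35,0.35,0.35,0.35,0.35],
)

```text
time_s: 5.48
eef_pos: [484.9, -10.2, 60.7]
tool_rot: [3.137, 0.16, -0.0]
ft_force: [0.6, -0.7, 0.8]
gripper_width: 30.6
grasp_force: 0.0
```

send_rows(
  xyz=[
    [0,0,-1],
    [0,0,-0.7],
    [0,0,-0.4],
    [0,0,0],
    [0,0,0],
  ],
  turn=[
    [0,0,0],
    [0,0,0],
    [0,0,0],
    [0,0,0],
    [0,0,0],
  ],
  fingers=[0.35,0.35,0.35,0.35,0.35],
)

```text
time_s: 5.9
eef_pos: [485.8, -10.3, 9.0]
tool_rot: [3.137, 0.16, 0.002]
ft_force: [-0.2, -0.7, -0.9]
gripper_width: 30.7
grasp_force: 0.0
```

send_rows(
  xyz=[
    [0.3,0.03,0],
    [0.2,0.02,0],
    [0.2,0.02,0],
    [0.2,0.02,0],
    [0.1,0.01,0],
    [0,0,0],
  ],
  turn=[
    [0,0,0],
    [0,0,0],
    [0,0,0],
    [0,0,0],
    [0,0,0],
    [0,0,0],
  ],
  fingers=[0.35,0.35,0.35,0.35,0.35,0.35],
)

```text
time_s: 6.4
eef_pos: [511.0, -7.7, 8.2]
tool_rot: [3.137, 0.16, 0.001]
ft_force: [-0.6, 0.2, 0.2]
gripper_width: 30.6
grasp_force: 0.0
```

send_rows(
  xyz=[
    [0.2,0.02,0],
    [0.2,0.02,0],
    [0.2,0.02,0],
    [0.2,0.02,0],
    [0.2,0.02,0],
    [0,0,0],
  ],
  turn=[
    [0,0,0],
    [0,0,0],
    [0,0,0],
    [0,0,0],
    [0,0,0],
    [0,0,0],
  ],
  fingers=[0.35,0.35,0.35,0.35,0.35,0.35],
)

```text
time_s: 6.9
eef_pos: [536.5, -5.1, 8.0]
tool_rot: [3.137, 0.16, 0.003]
ft_force: [1.1, 0.4, 0.6]
gripper_width: 30.7
grasp_force: 0.0
```

```bash
python3 - <<'E'
from h import *
s=robot.get_state();print(s["eef_pos"].round(1),s["ft_force"].round(2),s["time_s"])
for n in ("scene","side"):
    c=cam(n);x,y=(255,200) if n=="scene" else (270,215)
    cv2.imwrite(f"pics/{n}1.png",cv2.resize(c["image"][y:y+100,x:x+130],None,fx=6,fy=6,interpolation=cv2.INTER_CUBIC)[:600])
    w=cloud(c);hsv=cv2.cvtColor(c["image"],cv2.COLOR_BGR2HSV);m=cv2.inRange(hsv,(5,150,80),(24,255,255))>0
    p=w[m];p=p[(np.abs(p[:,0]-590)<100)&(np.abs(p[:,1])<45)&(p[:,2]<40)]
    print(n,len(p),np.percentile(p[:,0],[1,99]),np.percentile(p[:,1],[1,99]))
E
```

```text
[536.5  -5.1   8. ] [1.08 0.44 0.56] 6.9
scene 563 [540.73140371 644.44632677] [-30.7590518   36.25264318]
side 932 [548.39490541 645.41374616] [-36.26478756  31.62243377]
```

View pics/scene1.png

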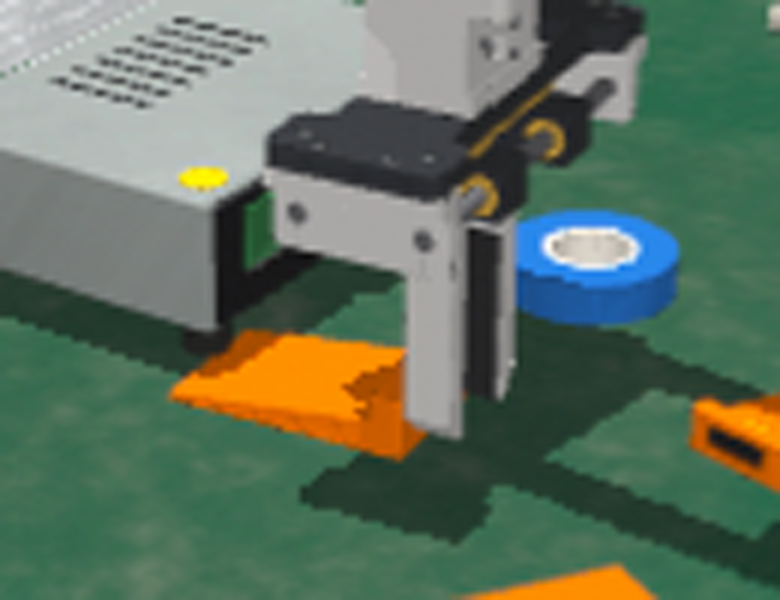

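The thin end of the wedge is just reaching under the foot at (205,340) in the crop, with the foot well within its width. From here I push in small steps and watch the force.

send_rows(
  xyz=[
    [0.1,0.01,0],
    [0.1,0.01,0],
    [0,0,0],
  ],
  turn=[
    [0,0,0],
    [0,0,0],
    [0,0,0],
  ],
  fingers=[0.35,0.35,0.35],
)

```text
time_s: 7.25
eef_pos: [540.4, -4.7, 8.0]
tool_rot: [3.137, 0.16, 0.0]
ft_force: [-0.1, -0.1, 0.8]
gripper_width: 30.6
grasp_force: 0.0
```

send_rows(
  xyz=[
    [0.06,0.006,0],
    [0.06,0.006,0],
    [0,0,0],
  ],
  turn=[
    [0,0,0],
    [0,0,0],
    [0,0,0],
  ],
  fingers=[0.35,0.35,0.35],
)

```text
time_s: 7.5
eef_pos: [543.4, -4.4, 8.0]
tool_rot: [3.137, 0.16, 0.001]
ft_force: [-0.3, 0.2, 0.2]
gripper_width: 30.8
grasp_force: 0.2
```

send_rows(
  xyz=[
    [0.06,0.006,0],
    [0.06,0.006,0],
    [0,0,0],
  ],
  turn=[
    [0,0,0],
    [0,0,0],
    [0,0,0],
  ],
  fingers=[0.35,0.35,0.35],
)

```text
time_s: 7.75
eef_pos: [546.5, -4.1, 8.0]
tool_rot: [3.137, 0.16, 0.001]
ft_force: [-0.6, 0.1, -0.1]
gripper_width: 30.4
grasp_force: 0.2
```

send_rows(
  xyz=[
    [0.06,0.006,0],
    [0.06,0.006,0],
    [0,0,0],
  ],
  turn=[
    [0,0,0],
    [0,0,0],
    [0,0,0],
  ],
  fingers=[0.35,0.35,0.35],
)

```text
time_s: 8.0
eef_pos: [549.5, -3.8, 8.0]
tool_rot: [3.137, 0.16, 0.001]
ft_force: [0.3, -0.1, 0.1]
gripper_width: 30.3
grasp_force: 0.2
```

send_rows(
  xyz=[
    [0.06,0.006,0],
    [0.06,0.006,0],
    [0,0,0],
  ],
  turn=[
    [0,0,0],
    [0,0,0],
    [0,0,0],
  ],
  fingers=[0.35,0.35,0.35],
)

```text
time_s: 8.25
eef_pos: [552.5, -3.5, 8.0]
tool_rot: [3.137, 0.16, 0.001]
ft_force: [-0.5, 0.1, -0.6]
gripper_width: 30.6
grasp_force: 0.3
```

send_rows(
  xyz=[
    [0.06,0.006,0],
    [0.06,0.006,0],
    [0,0,0],
  ],
  turn=[
    [0,0,0],
    [0,0,0],
    [0,0,0],
  ],
  fingers=[0.35,0.35,0.35],
)

```text
time_s: 8.5
eef_pos: [555.5, -3.2, 8.0]
tool_rot: [3.137, 0.16, 0.001]
ft_force: [-1.7, 0.0, 0.6]
gripper_width: 30.4
grasp_force: 0.3
```

send_rows(
  xyz=[
    [0.06,0.006,0],
    [0,0,0],
  ],
  turn=[
    [0,0,0],
    [0,0,0],
  ],
  fingers=[0.35,0.35],
)

```text
time_s: 8.67
eef_pos: [556.9, -3.0, 8.0]
tool_rot: [3.137, 0.16, 0.001]
ft_force: [-0.8, 0.2, 0.6]
gripper_width: 30.4
grasp_force: 0.5
```

send_rows(
  xyz=[
    [0.06,0.006,0],
    [0.04,0.004,0],
    [0,0,0],
  ],
  turn=[
    [0,0,0],
    [0,0,0],
    [0,0,0],
  ],
  fingers=[0.35,0.35,0.35],
)

```text
time_s: 8.92
eef_pos: [559.4, -2.8, 8.0]
tool_rot: [3.137, 0.16, 0.001]
ft_force: [-1.5, -0.4, 0.5]
gripper_width: 30.7
grasp_force: 0.5
```

send_rows(
  xyz=[
    [0.06,0.006,0],
    [0.04,0.004,0],
    [0,0,0],
  ],
  turn=[
    [0,0,0],
    [0,0,0],
    [0,0,0],
  ],
  fingers=[0.35,0.35,0.35],
)

```text
time_s: 9.17
eef_pos: [561.9, -2.5, 8.0]
tool_rot: [3.137, 0.16, 0.001]
ft_force: [-2.0, -0.2, 0.6]
gripper_width: 30.4
grasp_force: 0.5
```

send_rows(
  xyz=[
    [0.04,0.004,0],
    [0.04,0.004,0],
    [0,0,0],
  ],
  turn=[
    [0,0,0],
    [0,0,0],
    [0,0,0],
  ],
  fingers=[0.35,0.35,0.35],
)

```text
time_s: 9.42
eef_pos: [563.8, -2.3, 8.0]
tool_rot: [3.137, 0.16, 0.001]
ft_force: [-1.9, -0.7, 0.5]
gripper_width: 30.5
grasp_force: 0.6
```

send_rows(
  xyz=[
    [0.04,0.004,0],
    [0.04,0.004,0],
    [0,0,0],
  ],
  turn=[
    [0,0,0],
    [0,0,0],
    [0,0,0],
  ],
  fingers=[0.35,0.35,0.35],
)

```text
time_s: 9.67
eef_pos: [565.2, -2.2, 8.0]
tool_rot: [3.137, 0.16, -0.002]
ft_force: [-3.8, -0.8, 3.4]
gripper_width: 30.7
grasp_force: 1.8
```

The force is rising, so the wedge has met the foot. I'll go on in 1 mm steps.

send_rows(
  xyz=[
    [0.04,0.004,0],
    [0,0,0],
  ],
  turn=[
    [0,0,0],
    [0,0,0],
  ],
  fingers=[0.35,0.35],
)

```text
time_s: 9.83
eef_pos: [565.6, -2.2, 8.0]
tool_rot: [3.137, 0.16, -0.004]
ft_force: [-6.0, -1.2, 3.7]
gripper_width: 30.5
grasp_force: 2.7
```

send_rows(
  xyz=[
    [0.02,0.002,0],
    [0,0,0],
  ],
  turn=[
    [0,0,0],
    [0,0,0],
  ],
  fingers=[0.35,0.35],
)

```text
time_s: 10.0
eef_pos: [565.6, -2.2, 8.0]
tool_rot: [3.137, 0.16, -0.006]
ft_force: [-7.0, -0.9, 4.9]
gripper_width: 30.7
grasp_force: 3.3
```

send_rows(
  xyz=[
    [-0.3,-0.03,0],
    [-0.5,-0.05,0],
    [-0.6,-0.06,0],
    [-0.6,0,0.6],
    [-0.5,0,1],
    [-0.5,0,1],
    [0,0,1],
    [0,0,1],
  ],
  turn=[
    [0,0,0],
    [0,0,0],
    [0,0,0],
    [0,0,0],
    [0,0,0],
    [0,0,0],
    [0,0,0],
    [0,0,0],
  ],
  fingers=[0.35,0.35,0.35,0.35,0.35,0.35,1,1],
)

```text
time_s: 10.67
eef_pos: [492.1, -5.4, 124.3]
tool_rot: [3.137, 0.16, 0.004]
ft_force: [0.6, -0.1, -0.7]
gripper_width: 20.4
grasp_force: 0.0
```

send_rows(
  xyz=[
    [0,0,1],
    [0,0,1],
    [0.5,0,1],
    [0.5,0,1],
    [0.5,0,1],
    [0.5,0,0],
    [0,0,0],
    [0,0,0],
  ],
  turn=[
    [0,0,0],
    [0,0,0],
    [0,0,0],
    [0,0,0],
    [0,0,0],
    [0,0,0],
    [0,0,0],
    [0,0,0],
  ],
  fingers=[1,1,1,1,1,1,1,1],
)

```text
time_s: 11.33
eef_pos: [542.3, -5.5, 247.3]
tool_rot: [-3.137, -0.16, 0.0]
ft_force: [-0.2, 0.3, -0.4]
gripper_width: 0.5
grasp_force: 0.0
```

```bash
cat >> b.py <<'E'
m=cv2.inRange(hsv,(25,180,150),(35,255,255))>0
p=w[m];p=p[(np.abs(p[:,2]-80)<6)&(p[:,0]>600)]
if len(p)>10: print("dotcloud",len(p),p.mean(0).round(1))
if len(top)>100:
    A=np.c_[top[:,:2]-[650,-85],np.ones(len(top))];print("plane",np.linalg.lstsq(A,top[:,2],rcond=None)[0].round(4))
E
python3 b.py w3
```

```text
[542.3  -5.5 247.3] [-3.13738155e+00 -1.60114654e-01  3.11523691e-05] 11.3333
supply 0.65 [428.  19.] [711. -84.   0.]
dot 0.73 [326.  75.] [649.   3.  80.]
wedge 0.81 [371. 304.] [425. -71.   0.]
wedge 0.58 [322. 110.] [623.   3.   0.]
wedge 0.58 [196. 307.] [403. 121.   0.]
wedge_tip 0.85 [404. 316.] [ 416. -109.    0.]
wedge_tip 0.72 [229. 265.] [455.  86.   0.]
wedge_butt 0.96 [157. 355.] [346. 158.  12.]
wedge_butt 0.86 [344. 292.] [442. -39.  12.]
wedge_butt 0.79 [323. 162.] [575.  -2.  12.]
orange [318. 124.] [290  52  65 113] ((624.2940673828125, 3.564006805419922), (99.96958923339844, 61.67095184326172), 4.644993782043457) [ 4. 25.]
  lip ((603.8470458984375, 0.9828109741210938), (57.793212890625, 59.11506652832031), 5.693353176116943)
orange [192. 311.] [123 242 138 138] ((393.8898010253906, 123.9521484375), (82.68663024902344, 153.36880493164062), 55.354736328125) [ 3. 32.]
  lip ((360.147216796875, 150.37051391601562), (76.42730712890625, 17.305370330810547), 55.526695251464844)
orange [378. 304.] [347 275  66  58] ((464.8086242675781, -50.300132751464844), (176.9925079345703, 63.05288314819336), 40.610137939453125) [ 1. 18.]
top ((674.0321044921875, -84.48917388916016), (85.80420684814453, 209.7877655029297), 0.8801634311676025) 80.11033729318657
plane [7.00000e-03 7.00000e-04 7.98875e+01]
```

View pics/w3.png

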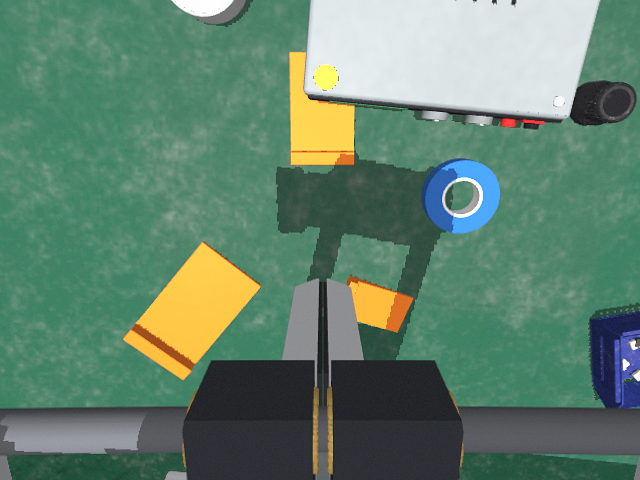

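The wedge lies under the dotted corner (dot at (326,76), lip at (323,158)) and the supply hasn't moved. Its front edge is still at x of about 631 and its top is level. Next is the press check on the dot with closed fingers.

send_rows(
  xyz=[
    [0.7,0.06,-0.5],
    [0.7,0.06,-0.5],
    [0.7,0.06,-0.5],
    [0.7,0.06,-0.8],
    [0.7,0.05,-0.9],
    [0.7,0.05,-0.9],
    [0,0,-0.8],
    [0,0,0],
  ],
  turn=[
    [0,0,0],
    [0,0,0],
    [0,0,0],
    [0,0,0],
    [0,0,0],
    [0,0,0],
    [0,0,0],
    [0,0,0],
  ],
  fingers=[1,1,1,1,1,1,1,1],
)

```text
time_s: 12.3
eef_pos: [644.1, 3.3, 118.7]
tool_rot: [-3.136, -0.16, 0.018]
ft_force: [-0.0, -0.3, -1.6]
gripper_width: 0.6
grasp_force: 0.0
```

send_rows(
  xyz=[
    [0,0,-0.6],
    [0,0,-0.4],
    [0,0,0],
    [0,0,0],
  ],
  turn=[
    [0,0,0],
    [0,0,0],
    [0,0,0],
    [0,0,0],
  ],
  fingers=[1,1,1,1],
)

```text
time_s: 12.63
eef_pos: [646.6, 3.0, 100.8]
tool_rot: [3.138, 0.16, -0.001]
ft_force: [-0.0, 0.0, -0.3]
gripper_width: 0.5
grasp_force: 0.0
```

send_rows(
  xyz=[
    [0,0,-0.4],
    [0,0,-0.3],
    [0,0,0],
    [0,0,0],
  ],
  turn=[
    [0,0,0],
    [0,0,0],
    [0,0,0],
    [0,0,0],
  ],
  fingers=[1,1,1,1],
)

```text
time_s: 12.97
eef_pos: [646.5, 3.0, 82.2]
tool_rot: [-3.137, -0.16, 0.002]
ft_force: [0.3, 0.7, -0.2]
gripper_width: 0.1
grasp_force: 0.0
```

send_rows(
  xyz=[
    [0,0,-0.06],
    [0,0,-0.06],
    [0,0,0],
    [0,0,0],
  ],
  turn=[
    [0,0,0],
    [0,0,0],
    [0,0,0],
    [0,0,0],
  ],
  fingers=[1,1,1,1],
)

```text
time_s: 13.3
eef_pos: [647.3, 3.0, 80.3]
tool_rot: [3.137, 0.16, 0.001]
ft_force: [-0.2, -0.7, 1.0]
gripper_width: 0.6
grasp_force: 0.5
```

send_rows(
  xyz=[
    [0,0,-0.04],
    [0,0,0],
    [0,0,0],
  ],
  turn=[
    [0,0,0],
    [0,0,0],
    [0,0,0],
  ],
  fingers=[1,1,1],
)

```text
time_s: 13.55
eef_pos: [647.3, 3.0, 80.2]
tool_rot: [3.137, 0.16, 0.002]
ft_force: [-2.2, -0.0, 4.0]
gripper_width: 0.3
grasp_force: 2.6
```

send_rows(
  xyz=[
    [0,0,-0.02],
    [0,0,0],
    [0,0,0],
    [0,0,0],
  ],
  turn=[
    [0,0,0],
    [0,0,0],
    [0,0,0],
    [0,0,0],
  ],
  fingers=[1,1,1,1],
)

```text
time_s: 13.88
eef_pos: [647.3, 3.0, 80.1]
tool_rot: [3.137, 0.16, 0.002]
ft_force: [-2.9, 0.2, 6.0]
gripper_width: 0.5
grasp_force: 3.4
```

```bash
python3 - <<'E'
from h import *
for n in ("side","scene"):
    c=cam(n);w=cloud(c);t=w[(np.abs(w[...,2]-80)<8)&(w[...,0]>640)&(w[...,0]<775)&(w[...,1]>-185)&(w[...,1]<5)]
    sel=t[np.hypot(t[:,0]-647,t[:,1]-3)>60]
    A=np.c_[sel[:,:2]-[706,-85],np.ones(len(sel))];k=np.ones(len(sel),bool)
    for _ in range(6):
        s=np.linalg.lstsq(A[k],sel[k,2],rcond=None)[0];k=np.abs(A@s-sel[:,2])<2
    print(n,k.sum(),s.round(4))
E
```

```text
side 3284 [ 4.00000e-04 -1.90000e-03  7.93065e+01]
scene 986 [1.40000e-03 6.00000e-04 7.85377e+01]
```

Under 6 N the corner moved about 0.2 mm, so it stands firm and level. I'll lift off now.

send_rows(
  xyz=[
    [0,0,0.1],
    [0,0,0.4],
    [0,0,0.8],
    [0,0,1],
    [0,0,1],
    [-0.5,0,1],
    [-0.8,0,1],
    [-0.8,0,1],
  ],
  turn=[
    [0,0,0],
    [0,0,0],
    [0,0,0],
    [0,0,0],
    [0,0,0],
    [0,0,0],
    [0,0,0],
    [0,0,0],
  ],
  fingers=[1,1,1,1,1,1,1,1],
)

```text
time_s: 14.65
eef_pos: [594.1, 2.9, 236.8]
tool_rot: [3.137, 0.16, -0.001]
ft_force: [0.9, -0.7, 0.4]
gripper_width: 0.3
grasp_force: 0.0
```

send_rows(
  xyz=[
    [-0.8,0,0],
    [-0.8,0,0],
    [-0.3,0,0],
    [0,0,0],
    [0,0,0],
    [0,0,0],
  ],
  turn=[
    [0,0,0],
    [0,0,0],
    [0,0,0],
    [0,0,0],
    [0,0,0],
    [0,0,0],
  ],
  fingers=[1,1,1,1,1,1],
)

```text
time_s: 15.15
eef_pos: [547.7, 2.9, 235.3]
tool_rot: [-3.137, -0.16, 0.001]
ft_force: [-1.0, 0.2, -1.1]
gripper_width: 0.5
grasp_force: 0.0
```

```bash
python3 b.py w4 | grep -v -e wedge; python3 - <<'E'
import cv2
from h import *
c=cam("side");cv2.imwrite("pics/side4.png",cv2.resize(c["image"][210:330,280:440],None,fx=5,fy=5))
E
```

```text
[547.7   2.9 235.3] [-3.13746789e+00 -1.59736331e-01  9.36886340e-04] 15.15
supply 0.6 [440.  24.] [711. -84.  -0.]
dot 0.75 [337.  84.] [648.   2.  80.]
orange [326. 131.] [297  58  67 116] ((624.2296752929688, 3.3197021484375), (99.88729858398438, 62.67178726196289), 6.105652809143066) [ 3. 25.]
  lip ((604.373046875, 1.8002433776855469), (59.84400939941406, 59.76268005371094), 6.459741115570068)
orange [197. 321.] [126 251 141 141] ((449.7371826171875, 89.56637573242188), (82.77970123291016, 282.74554443359375), 57.16046142578125) [ 3. 32.]
  lip ((454.18377685546875, 78.23114013671875), (76.7870864868164, 258.10821533203125), 52.67829132080078)
orange [384. 314.] [353 285  70  58] ((467.319580078125, -44.16405487060547), (183.31137084960938, 66.92351531982422), 41.60643768310547) [ 2. 18.]
top ((676.2870483398438, -84.46617126464844), (89.11109161376953, 209.3901824951172), 0.40826302766799927) 80.1239178357996
plane [7.20000e-03 7.00000e-04 7.98894e+01]
```

View pics/side4.png

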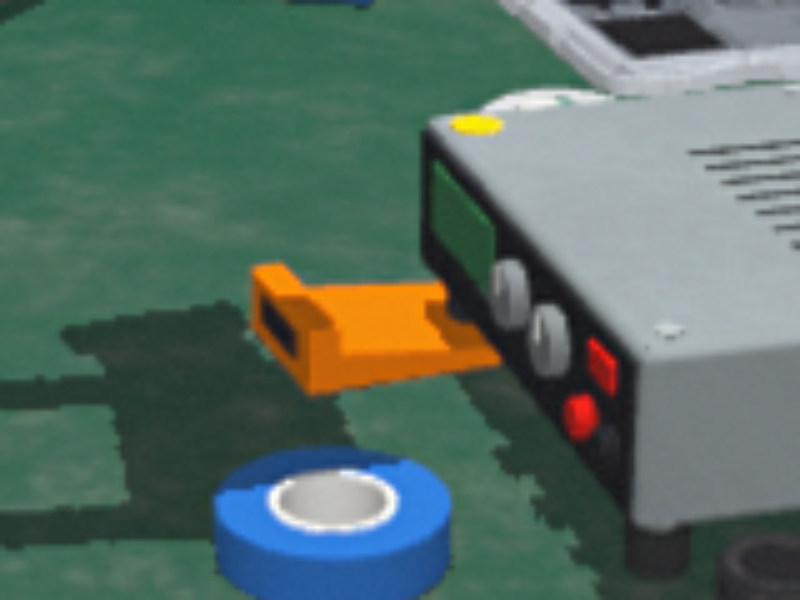

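The wedge (350,330) sits under the foot at (460,305) below the yellow dot, the supply is in place and level, and the tape is untouched. I'm handing in.

```bash
python3 -c "
from cell import robot
print(robot.finish_job())"
```

```text
the job is handed in; nothing more can be done
None
```

I pushed the middle-sized wedge under the short foot and pressed on the yellow dot with up to 6 N (a little over the 3 to 5 N you gave); the corner moved only about 0.2 mm. The supply stands firm and level where it was, the tape, tin and loupe were not touched, and I handed the job in just after 15 s on the robot's clock; no verdict came back.

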